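# Sort worn bag clips by pulling a test card

## Task

Two blue bag clips sit in the wooden test stand, each biting a stiff test card: pull each card slowly and straight out of its clip by the orange tab while the clip stays in the stand, and feel how hard the clip holds on. Then put each clip into a tray: a worn one that lets its card slip at less than about 8 N goes into the red tray, one that holds harder goes into the green tray; never lift a clip with its card still in it. Leave the cards lying on the stand or the bench, do not press hard on the stand, and leave the yellow cup, the glass mug and the cake alone.

Things in the scene. Friction and masses are not known exactly. Their poses are not given: they have to be found in the camera images.
- clip_a_mid (a point): Clip A: blue plastic bag clip in its pocket of the stand, 76 long (x), 36 wide (y), 44 mm high, 80 g, jaws at its -x end, z up. Its middle is a solid spring housing, 32 (x) x 30 mm (y), from 6 to 44 mm above the clip's underside, with flat sides to grip across y. This point: the housing's middle, 23 mm above the underside.
- clip_b_mid (a point): Clip B: the same clip and point as A, in the other pocket. Each clip's spring may be strong or worn, each for itself, which cannot be seen: the pull at which the card slips lies anywhere between 1.5 and 17 N and stays steady while the card slides out.
- card_a_mid (a point): Card A, in clip A: a stiff white tongue, 22 wide x 4 mm thick, 20 to 24 mm above the deck, pointing to its +x and 16 mm deep in the jaws, on an upright orange tab, 24 (x) x 14 (y) mm, from the deck to 46 mm up, with a foot 46 (x) x 14 x 10 mm high; 50 g. This point: the tab's middle, 23 mm above its underside, 72 mm before the clip's point (on its -x side).
- card_b_mid (a point): Card B, held by clip B: the same card and point as card A. A card is free after a pull of 16 mm along its -x; the deck has room for about 45 mm of pull, and a card let go there stays standing on its foot.
- stand_deck (a point): Fixed wooden test stand, deck 195 (x) x 250 (y) x 12 mm thick. This point: centre of the deck's top. Two pockets, 47 mm towards its +x and 62 mm to either side in y, have aluminium edges 12 mm high, with 1.5 mm play round the clip; two posts before the jaws, 26 mm high with a 27 mm gap for the card, keep the clip from following the pull. A clip lifts straight up out.
- tray_red_in (a point): Red open tray for worn clips, fixed, 150 (x) x 130 (y) x 30 mm high, walls 4 mm. This point is at the centre of its inner floor, 4 mm above the bench.
- tray_green_in (a point): Green open tray for good clips, fixed, same size as the red one. This point is at the centre of its inner floor, 4 mm above the bench.
- cup_mid (a point): Yellow cup, 72 mm across, 85 mm high, beyond the stand; bystander. Point at its middle.
- mug_mid (a point): Glass mug, 76 mm across, 80 mm high, beyond the stand; bystander. Point at its middle.
- cake_mid (a point): Round sponge cake, 108 mm across, 46 mm high, beyond the stand; bystander. Point at its middle.
Mind the look-alikes: they are no part of the job. What is shaped like the part that bears card_b_mid but black, purple or turquoise is not meant.

How it is judged:
At the end, for the whole second after the job is handed in: Each clip lies at rest inside a tray, its middle over the tray's floor: red if its card slips below 8 N, green if above (a clip of about 6.5 to 10 N is accepted in either tray). Both cards are out of the clips and lie at rest on the stand or bench, centre below 60 mm (((x of clip_a_mid in the frame of tray_red_in between -0.073 and 0.073 m and y of clip_a_mid in the frame of tray_red_in between -0.063 and 0.063 m and z of clip_a_mid in the frame of tray_red_in below 0.045 m and z of clip_a_spring in the frame of clip_a_mid above 0.0037 m) or (x of clip_a_mid in the frame of tray_green_in between -0.073 and 0.073 m and y of clip_a_mid in the frame of tray_green_in between -0.063 and 0.063 m and z of clip_a_mid in the frame of tray_green_in below 0.045 m and z of clip_a_spring in the frame of clip_a_mid below 0.0061 m)) and ((x of clip_b_mid in the frame of tray_red_in between -0.073 and 0.073 m and y of clip_b_mid in the frame of tray_red_in between -0.063 and 0.063 m and z of clip_b_mid in the frame of tray_red_in below 0.045 m and z of clip_b_spring in the frame of clip_b_mid above 0.0037 m) or (x of clip_b_mid in the frame of tray_green_in between -0.073 and 0.073 m and y of clip_b_mid in the frame of tray_green_in between -0.063 and 0.063 m and z of clip_b_mid in the frame of tray_green_in below 0.045 m and z of clip_b_spring in the frame of clip_b_mid below 0.0061 m)) and height (world z) of each of card_a_mid, card_b_mid below 0.06 m and not (x of card_a_mid in the frame of clip_a_mid between -0.087 and -0.06 m and y of card_a_mid in the frame of clip_a_mid between -0.012 and 0.012 m and z of card_a_mid in the frame of clip_a_mid between -0.012 and 0.012 m) and not (x of card_b_mid in the frame of clip_b_mid between -0.087 and -0.06 m and y of card_b_mid in the frame of clip_b_mid between -0.012 and 0.012 m and z of card_b_mid in the frame of clip_b_mid between -0.012 and 0.012 m) and linear speed of each of clip_a, card_a, clip_b, card_b below 0.02 m/s); the robot touches nothing.
It fails at once if A clip was taken out of its place with its card still in it ((distance of clip_a_mid from where it was at the start of the episode above 0.03 m and x of card_a_mid in the frame of clip_a_mid between -0.087 and -0.06 m and y of card_a_mid in the frame of clip_a_mid between -0.012 and 0.012 m and z of card_a_mid in the frame of clip_a_mid between -0.012 and 0.012 m) or (distance of clip_b_mid from where it was at the start of the episode above 0.03 m and x of card_b_mid in the frame of clip_b_mid between -0.087 and -0.06 m and y of card_b_mid in the frame of clip_b_mid between -0.012 and 0.012 m and z of card_b_mid in the frame of clip_b_mid between -0.012 and 0.012 m)).
It fails at once if A card was yanked (faster than 0.15 m/s) while in its clip ((linear speed of card_a above 0.15 m/s and x of card_a_mid in the frame of clip_a_mid between -0.087 and -0.06 m and y of card_a_mid in the frame of clip_a_mid between -0.012 and 0.012 m and z of card_a_mid in the frame of clip_a_mid between -0.012 and 0.012 m) or (linear speed of card_b above 0.15 m/s and x of card_b_mid in the frame of clip_b_mid between -0.087 and -0.06 m and y of card_b_mid in the frame of clip_b_mid between -0.012 and 0.012 m and z of card_b_mid in the frame of clip_b_mid between -0.012 and 0.012 m)).
It fails at once if The robot pressed on the stand with more than 25 N (contact force between any of the arm, the fingers and stand above 25 N).
It fails at once if The cup, the mug or the cake was moved by more than 20 mm (distance of any of cup_mid, mug_mid, cake_mid from where it was at the start of the episode above 0.02 m).
It also fails if it takes over 69 s, if anything falls off the work surface, if the arm or the gripper's body presses on something with over 40 N, if the wrist force passes 120 N, or if a joint passes its speed limit or range.

## Robot

A 6-joint arm with a two-finger parallel gripper is mounted at the origin on the work surface. World frame = base frame: x ahead of the robot, y to its left, z up, the work surface at z = 0. Lengths are in m, angles in rad, forces in N, time in s.
With the tool pointing down it reaches from about 0.325 to 0.775 m from the base axis. Payload 5.5 kg.
Tool frame: the origin (TCP) lies on the centre line of the jaws, within the pads' length; the fingertips stand 19 mm ahead of it and the grasp point (between the pads) is the TCP; y points along the fingers, z is the direction in which the jaws open and shut, and the axes are right-handed (so a half turn about y gives the same grasp; the last joint's range is limited). The gripper opens to 85 mm and grips with 20 to 120 N. Pads are 22 mm wide; open, the fingers measure 114 mm over their backs; the gripper's body (76 mm by 85 mm) begins 54 mm behind the grasp point. The pads swing forward as they close: fully open they stand 13 mm farther back than shut.
Start: joints at [-1.202, 0.091, 1.231, -0, 1.82, -0.057], TCP at [0.248, -0.546, 0.25] pointing down, gripper open.
Joint ranges: [-2.87, 2.87], [-0.86, 2.18], [0.17, 2.46], [-1.51, 4.65], [0.06, 2.69], [-2.65, 2.65]. Speed limits (rad/s): [2.57, 2.57, 3.01, 3.14, 3.14, 3.14].

## Interface

Orientations are given as a unit quaternion [w, x, y, z].
In Python, from rig import env gives the robot as it stands.
- The arm moves only by the shell command python3 -m pendant 'ROWS' [FORCE]. ROWS is JSON, a list of rows, each a list of 7 numbers: the shift along the tool's x, y, z in mm, then the turn, a rotation vector about the tool's x, y, z in degrees, then the closure, from 0 (fully open) to 1 (shut). A call has 1 to 12 rows; each row is the pose to reach, as a shift and turn from the pose commanded when the call began, along the tool's axes at that moment; what a row does not reach only later rows make up. A row lasts 1/12 s, in which the tool goes at most 41.7 mm and 7.16 degrees, less where a joint would pass 70% of its speed; a pose out of reach is approached as far as the arm can. A call with a gripper value outside its range is refused whole. The fingers move at their own pace and stop on an object; FORCE is the grip in N (left out, the last holds). Time passes only in rows, so rows that repeat a pose let the fingers close. It gives the time, the measured TCP pose, the force and the opening at its end, in the units of the state.
- env.read_state(): the state, without advancing time (a new reading comes with each control period).
- env.read_camera(name): name is "side" or "top"; returns the picture (420x560x3 uint8, blue, green, red); there is no depth.
- env.get_calibration(name): a dict with "fovy" (degrees; the focal length in pixels is half the picture's height over the tangent of half this angle, whatever the lens; pixels are square), "cx", "cy" (the principal point, pixels), "position" and "attitude" of the camera in the world. Camera axes: x right, y up, looking along -z (the intrinsics and any distortion apply to the point x, -y, -z); pixel columns grow to the right and rows downward; lengths in m; the calibration is good to about 2 mm. A picture is of the moment at which its call begins. get_calibration takes no time and is no camera call.
- env.job_done(): hands the job in, once; it reports no verdict.
Trained networks look in the newest picture that a camera, given by its name, has taken for a name from the list of things; names that differ only in an ending like _2 or _b are one class to them, and where a whole thing is asked for, a point or a joint stands for the part that bears it (a point fixed in the world has none). Each returns a list of dicts, best first, with "conf" (0 to 1); they miss things now and then, are a little off and sometimes report something else, mostly with a low value. They report only what shows in the picture. A call takes as long as a camera call. They do not tell look-alikes from the thing itself.
- env.outline_of(label, camera): "region" (420x560 bool, what is visible of it) and "box" ([left, top, right, bottom] in pixels, round what is visible of it).
The state is a dict: "t": time; "joint_positions": joint angles; "qd": joint speeds; "effort": joint torques, N m; "tcp_pos": TCP position; "tcp_rot": TCP orientation; "ft_force": force on the tool from outside, world axes, zero at the start; "ft_torque": the same for the moment, N m; "gripper_width": opening from 0.0 (shut) to 1.0 (fully open).
Only numpy, scipy, OpenCV 4.12 (cv2) and the standard library are available. Lean on these libraries where they do the work, as an engineer would, in place of code of your own. Each camera call takes 0.05 s, during which the arm holds its last target.

## Working session

There is one attempt and no reset: what is moved stays moved. The work goes in short steps, Python scripts to look and compute and a shell command to move; the robot and the scene stay as the last step left them, time stands still between calls to the robot, and variables do not carry over. Pictures are saved under pics/ and viewed, and the job is handed in when it is done.

```bash
ls; mkdir -p pics; python3 - <<'E'
from rig import env
import cv2
for c in("side","top"):
    im=env.read_camera(c); cv2.imwrite(f"pics/{c}0.png",im); print(c,env.get_calibration(c))
print(env.read_state())
E
```

```text
pics
side {'fovy': 52.242741512475995, 'cx': 285.9126842520032, 'cy': 205.6425498856373, 'position': array([ 0.43219167, -0.75581712,  0.60218687]), 'attitude': array([ 0.88772732,  0.45588068, -0.02799049, -0.0577022 ])}
top {'fovy': 57.38978985569948, 'cx': 280.8689958884811, 'cy': 211.45517817867488, 'position': array([ 0.34991186, -0.01670545,  1.11422449]), 'attitude': array([-0.70122749, -0.06373119,  0.05710466,  0.70778345])}
{'t': 0.1, 'joint_positions': array([-1.20168979e+00,  9.17792906e-02,  1.23179240e+00,  2.09438869e-05,
        1.81980374e+00, -5.66840657e-02]), 'qd': array([-0.00098291, -0.00194916, -0.00213962,  0.001485  , -0.00109702,
       -0.00093655]), 'effort': array([ 2.25300253e-03, -4.60216784e+01, -4.19218612e+01, -1.13234389e-04,
        1.06413037e-02,  2.04958798e-05]), 'tcp_pos': array([ 0.24775523, -0.54620864,  0.24925127]), 'tcp_rot': array([ 0.14931585, -0.14949779,  0.69176571, -0.69051821]), 'ft_force': array([-0.05433221, -0.21883753,  0.02304717]), 'ft_torque': array([-0.03195371,  0.00136775,  0.05386727]), 'gripper_width': 1.0005262354431654}
```

View pics/side0.png

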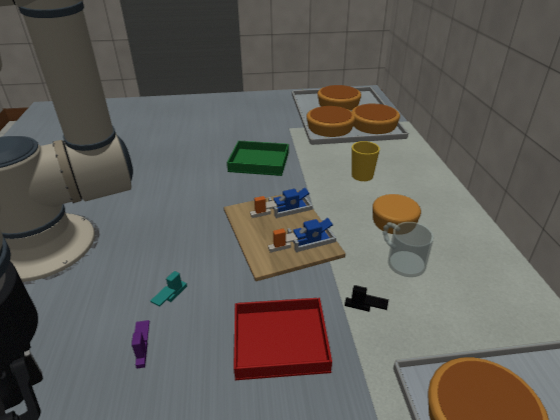

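View pics/top0.png

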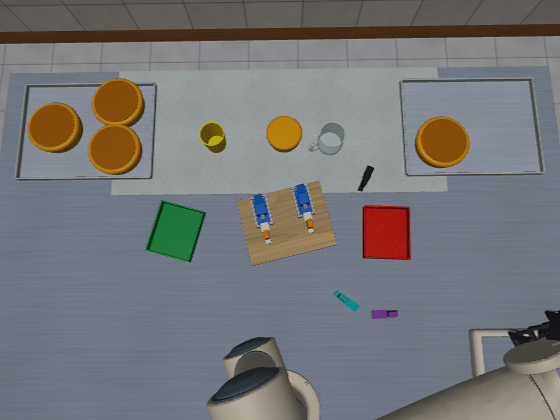

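```bash
cat > h.py <<'E'
from rig import env
import numpy as np, cv2
from scipy.spatial.transform import Rotation as R
def cal(c):
    k=env.get_calibration(c); q=k['attitude']; f=210/np.tan(np.radians(k['fovy']/2))
    return k,f,R.from_quat([q[1],q[2],q[3],q[0]]).as_matrix(),k['position']
def ray(c,u,v):
    k,f,M,p=cal(c); d=M@np.array([(u-k['cx'])/f,-(v-k['cy'])/f,-1]); return p,d/np.linalg.norm(d)
def onz(c,u,v,z):
    p,d=ray(c,u,v); return p+d*(z-p[2])/d[2]
def proj(c,X):
    k,f,M,p=cal(c); x=M.T@(np.asarray(X)-p); return np.array([k['cx']+f*x[0]/-x[2],k['cy']-f*x[1]/-x[2]])
def tri(u1,u2):
    p,d=ray('side',*u1); q,e=ray('top',*u2)
    s=np.linalg.lstsq(np.c_[d,-e],q-p,rcond=None)[0]; a=p+s[0]*d; b=q+s[1]*e; return (a+b)/2,np.linalg.norm(a-b)
E
python3 - <<'E'
from h import *
np.set_printoptions(precision=4,suppress=True)
for c in("side","top"):
    for n in("clip_a_mid","card_a_mid","stand_deck","tray_red_in","tray_green_in"):
        for r in env.outline_of(n,c):
            m=r['region'].astype(np.uint8); M=cv2.moments(m,True)
            if M['m00']<1: continue
            u,v=M['m10']/M['m00'],M['m01']/M['m00']
            z={'cl':.035,'ca':.035,'st':.012,'tr':.004}[n[:2]]
            rect=cv2.minAreaRect(np.argwhere(m)[:,::-1].astype(np.float32))
            print(c,n,round(r['conf'],2),[round(float(x),1) for x in r['box']],round(u,1),round(v,1),onz(c,u,v,z)[:2],np.round(cv2.boxPoints(rect)).astype(int).tolist())
for c in("side","top"):
    im=env.read_camera(c)
    x0,y0,w,h=(215,175,135,105) if c=="side" else (230,175,115,95)
    cv2.imwrite(f"pics/{c}1z.png",cv2.resize(im[y0:y0+h,x0:x0+w],None,fx=5.5,fy=5.5,interpolation=cv2.INTER_CUBIC))
E
```

```text
side clip_a_mid 0.89 [272.6, 188.1, 308.6, 211.1] 290.4 198.9 [0.5456 0.054 ] [[272, 192], [307, 186], [310, 205], [275, 211]]
side card_a_mid 0.83 [248.8, 197.1, 276.3, 216.3] 262.0 206.8 [0.4774 0.0316] [[250, 216], [255, 195], [276, 200], [272, 221]]
side stand_deck 0.58 [223.5, 194.2, 346.5, 280.7] 278.6 239.6 [ 0.5044 -0.0603] [[223, 207], [325, 180], [345, 257], [244, 284]]
side tray_red_in 0.87 [234.4, 295.7, 332.7, 381.8] 279.3 338.9 [ 0.4773 -0.306 ] [[228, 303], [326, 297], [331, 374], [233, 380]]
side tray_green_in 0.88 [227.7, 141.0, 288.6, 175.4] 257.5 157.8 [0.4871 0.3138] [[225, 172], [228, 139], [288, 143], [285, 176]]
top clip_a_mid 0.53 [253.2, 195.9, 270.2, 222.9] 260.3 208.8 [0.5446 0.0515] [[251, 196], [262, 193], [269, 221], [258, 224]]
top stand_deck 0.95 [237.9, 182.9, 331.7, 261.7] 285.5 225.1 [ 0.5001 -0.0203] [[235, 200], [319, 179], [335, 244], [251, 265]]
top stand_deck 0.3 [261.4, 225.4, 272.2, 242.7] 265.5 232.2 [0.48   0.0379] [[261, 223], [267, 223], [270, 243], [264, 244]]
top tray_red_in 0.71 [360.4, 201.7, 412.8, 262.0] 385.6 232.3 [ 0.4772 -0.3105] [[362, 205], [410, 205], [410, 259], [362, 259]]
top tray_green_in 0.57 [146.0, 195.9, 206.6, 261.4] 175.0 230.8 [0.4875 0.3024] [[144, 249], [160, 197], [206, 211], [190, 264]]
```

View pics/side1z.png

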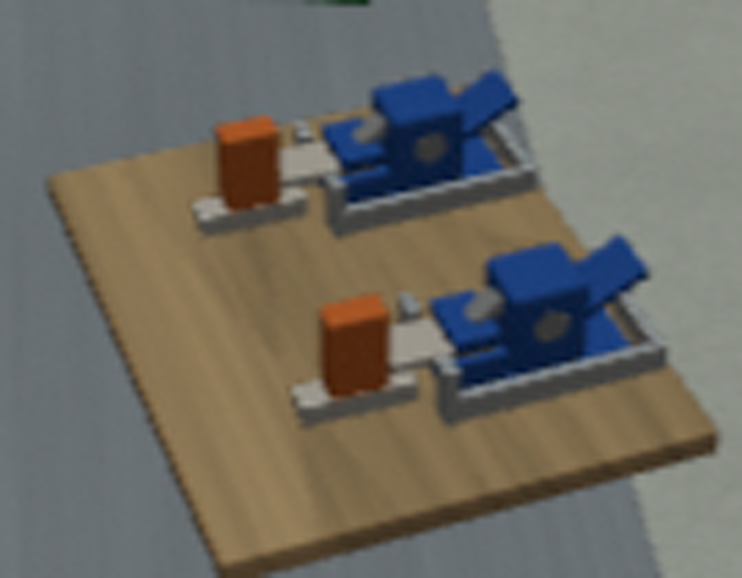

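View pics/top1z.png

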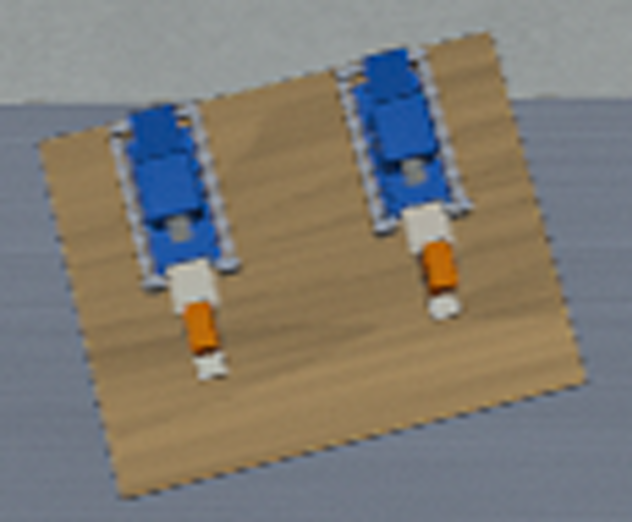

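```bash
python3 - <<'E'
from h import *
from scipy.optimize import least_squares
np.set_printoptions(precision=4,suppress=True)
T=lambda x,y:np.array([230-.4+x/5.5,175-.4+y/5.5]); S=lambda x,y:np.array([215-.4+x/5.5,175-.4+y/5.5])
top={'TL':T(38,142),'TR':T(491,33),'BR':T(587,381),'BL':T(120,497)}
sid={'BL':S(50,178),'BR':S(220,566),'TR':S(716,436)}
loc={'TL':(97.5,125),'TR':(97.5,-125),'BR':(-97.5,-125),'BL':(-97.5,125)}
W={k:onz('top',*v,.012) for k,v in top.items()}; print(W)
print([np.linalg.norm(W[a]-W[b]) for a,b in(('TL','TR'),('BL','BR'),('TL','BL'),('TR','BR'))])
print({k:onz('side',*v,.012) for k,v in sid.items()})
def pt(p,x,y,z):
    c,s=np.cos(p[2]),np.sin(p[2]); return np.array([p[0]+c*x-s*y,p[1]+s*x+c*y,.012+z])
def res(p,cams='ts'):
    r=[]
    if 't' in cams: r+=[proj('top',pt(p,loc[k][0]/1e3,loc[k][1]/1e3,0))-v for k,v in top.items()]
    if 's' in cams: r+=[proj('side',pt(p,loc[k][0]/1e3,loc[k][1]/1e3,0))-v for k,v in sid.items()]
    return np.concatenate(r)
for cm in('t','s','ts'):
    s=least_squares(res,[.5,-.02,.2],args=(cm,),loss='soft_l1'); print(cm,s.x,np.degrees(s.x[2]),s.fun)
p=s.x
for sy,n in((.062,'L'),(-.062,'R')):
    c=pt(p,.047,sy,.023); k=pt(p,.047-.072,sy,.023); print(n,'clip',c,'card',k)
for c in('side','top'):
    im=env.read_camera(c); x0,y0,w,h=(215,175,135,105) if c=="side" else (230,175,115,95)
    z=cv2.resize(im[y0:y0+h,x0:x0+w],None,fx=5.5,fy=5.5,interpolation=cv2.INTER_CUBIC)
    L=[]
    for sy in(.062,-.062):
        for(cx,hx,hy,zz) in((.047,.016,.015,.044),(-.025,.012,.007,.046)):
            q=np.array([(proj(c,pt(p,cx+a*hx,sy+b*hy,zz))-[x0-.4,y0-.4])*5.5 for a,b in((1,1),(1,-1),(-1,-1),(-1,1))])
            cv2.polylines(z,[q.round().astype(np.int32)],True,(0,255,0),1)
    q=np.array([(proj(c,pt(p,a*.0975,b*.125,0))-[x0-.4,y0-.4])*5.5 for a,b in((1,1),(1,-1),(-1,-1),(-1,1))]);cv2.polylines(z,[q.round().astype(np.int32)],True,(0,0,255),1)
    cv2.imwrite(f'pics/{c}_ov.png',z)
E
```

```text
{'TL': array([0.5746, 0.1227, 0.012 ]), 'TR': array([ 0.6318, -0.1202,  0.012 ]), 'BR': array([ 0.4444, -0.1655,  0.012 ]), 'BL': array([0.3866, 0.0781, 0.012 ])}
[np.float64(0.249528877994391), np.float64(0.2503342853991014), np.float64(0.19326834603972262), np.float64(0.19275903307408856)]
{'BL': array([0.3898, 0.0747, 0.012 ]), 'BR': array([ 0.4461, -0.1659,  0.012 ]), 'TR': array([ 0.6334, -0.1229,  0.012 ])}
t [ 0.5094 -0.0212  0.2334] 13.370203522409819 [-0.0737 -0.2505  0.0233 -0.463  -0.0288  0.3314  0.0767  0.3257]
s [ 0.5122 -0.0229  0.2266] 12.982009985870382 [-0.3166 -0.5639 -0.406   0.2818  0.8824 -0.1348]
ts [ 0.5107 -0.0218  0.2329] 13.346077754656003 [ 0.1421 -0.6953  0.2307 -0.8672  0.1539 -0.0897  0.2678 -0.1385 -1.2245
 -0.5602 -0.7306  0.0758  0.2551 -0.6971]
L clip [0.5421 0.0494 0.035 ] card [0.472  0.0327 0.035 ]
R clip [ 0.5707 -0.0713  0.035 ] card [ 0.5006 -0.0879  0.035 ]
```

View pics/side_ov.png

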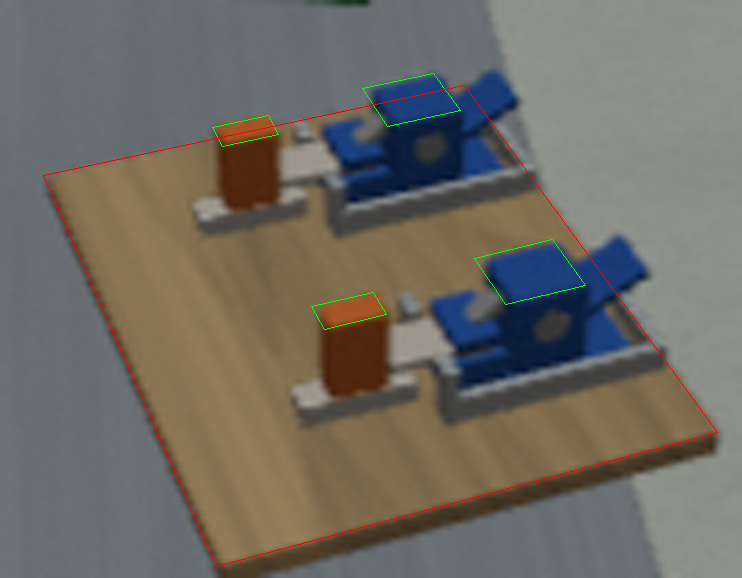

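View pics/top_ov.png

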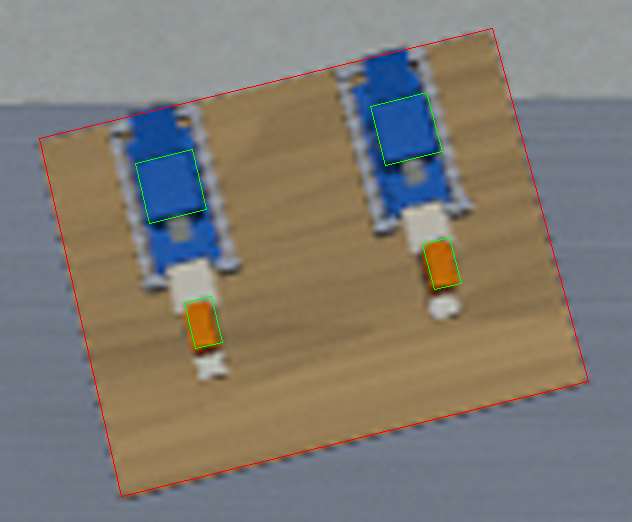

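```bash
cat >> h.py <<'E'
YAW=np.radians(13.3)
def need(pos,yaw=YAW):
    s=env.read_state(); q=s['tcp_rot']; Rc=R.from_quat([q[1],q[2],q[3],q[0]]); M=Rc.as_matrix()
    out=[]
    for sg in(1,-1):
        x=sg*np.array([np.cos(yaw),np.sin(yaw),0]); y=np.array([0,0,-1.]); z=np.cross(x,y)
        Rt=R.from_matrix(np.c_[x,y,z]); rv=np.degrees((Rc.inv()*Rt).as_rotvec()); out.append((sg,rv))
    sg,rv=min(out,key=lambda o:np.linalg.norm(o[1]))
    print('t',round(s['t'],2),'sign toolx vs deckx',sg,'shift mm',(M.T@(np.array(pos)-s['tcp_pos'])*1e3).round(1),'rot',rv.round(2),'tcp',s['tcp_pos'].round(4),'F',s['ft_force'].round(2),'w',round(s['gripper_width'],3))
    return M
E
python3 - <<'E'
from h import *
print(need([.4995,-.088,.15]).round(3))
for n,u in(('cup',(213,137)),('mug',(331,138)),('cake',(284,133))): print(n,onz('top',*u,.05))
E
```

```text
t 0.8 sign toolx vs deckx -1 shift mm [-418.6  100.3 -313.6] rot [-0.  11.1  0. ] tcp [ 0.2478 -0.5464  0.2503] F [ 0.23  0.48 -0.18] w 0.999
[[-0.911  0.     0.413]
 [-0.413 -0.    -0.911]
 [ 0.    -1.     0.   ]]
cup [0.75635522 0.18872412 0.05      ]
mug [ 0.74907983 -0.15505646  0.05      ]
cake [ 0.76606565 -0.01857321  0.05      ]
```

```bash
python3 -m pendant '[[-35,4,-26,0,1,0,0],[-70,8,-52,0,2,0,0],[-105,12,-78,0,3,0,0],[-140,17,-105,0,4,0,0],[-175,21,-131,0,5,0,0],[-210,25,-157,0,6,0,0],[-245,29,-183,0,7,0,0],[-280,33,-209,0,8,0,0],[-315,37,-235,0,9,0,0],[-349,42,-261,0,10,0,0],[-384,46,-287,0,11,0,0],[-418.5,50,-313.5,0,11.1,0,0]]' 60; python3 - <<'E'
from h import *
need([.4995,-.088,.04])
E
```

```text
t: 1.8
tcp_pos: [0.4881, -0.1083, 0.2028]
tcp_rot: [-0.082, 0.081, -0.702, 0.703]
ft_force: [0.4, -0.2, 0.7]
gripper_width: 1.006
t 1.8 sign toolx vs deckx -1 shift mm [-15.6 162.8 -17.2] rot [-0.03 -0.06 -0.05] tcp [ 0.4881 -0.1083  0.2028] F [ 0.44 -0.19  0.7 ] w 1.006
```

```bash
python3 -m pendant '[[0,25,0,0,0,0,0],[0,50,0,0,0,0,0],[0,75,0,0,0,0,0],[0,95,0,0,0,0,0],[0,95,0,0,0,0,0],[0,95,0,0,0,0,0]]'; python3 - <<'E'
from h import *
need([.4995,-.088,.04])
for c in('side','top'):
    im=env.read_camera(c); x0,y0,w,h=(215,135,135,145) if c=="side" else (230,175,115,95)
    cv2.imwrite(f'pics/{c}2.png',cv2.resize(im[y0:y0+h,x0:x0+w],None,fx=4,fy=4,interpolation=cv2.INTER_CUBIC))
E
```

```text
t: 2.3
tcp_pos: [0.4869, -0.11, 0.1069]
tcp_rot: [0.081, -0.083, 0.703, -0.702]
ft_force: [-0.1, -0.2, 0.0]
gripper_width: 0.999
t 2.3 sign toolx vs deckx -1 shift mm [-17.5  66.9 -18.4] rot [0.07 0.   0.12] tcp [ 0.4869 -0.11    0.1069] F [-0.08 -0.18  0.01] w 0.999
```

View pics/side2.png

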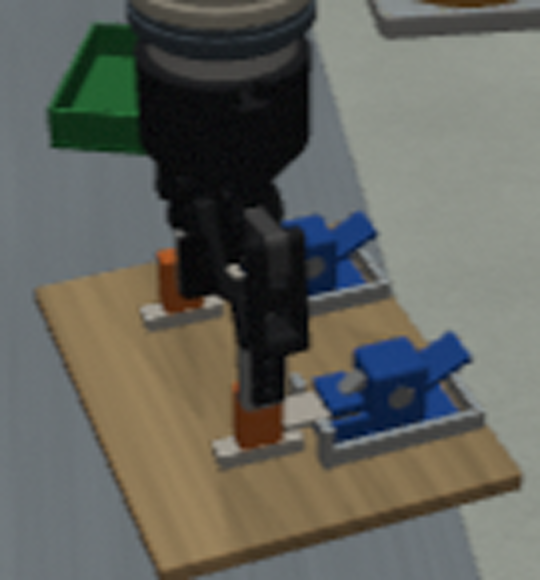

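View pics/top2.png

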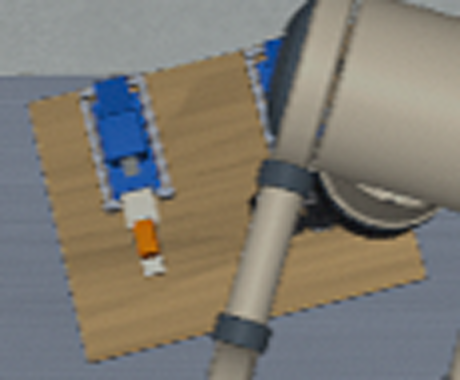

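```bash
python3 -m pendant '[[-9,0,-9,0,0,0,0],[-18,0,-18.5,0,0,0,0],[-18,0,-18.5,0,0,0,0],[-18,0,-18.5,0,0,0,0]]'; python3 - <<'E'
from h import *
need([.5005,-.089,.042])
im=env.read_camera('side'); x0,y0,w,h=(215,175,135,105)
cv2.imwrite(f'pics/side3.png',cv2.resize(im[y0:y0+h,x0:x0+w],None,fx=5,fy=5,interpolation=cv2.INTER_CUBIC))
E
```

```text
t: 2.73
tcp_pos: [0.5016, -0.0872, 0.1085]
tcp_rot: [-0.083, 0.082, -0.702, 0.702]
ft_force: [-0.1, -0.6, -0.3]
gripper_width: 0.999
t 2.73 sign toolx vs deckx -1 shift mm [ 1.5 66.5  1.5] rot [-0.03  0.1  -0.06] tcp [ 0.5016 -0.0872  0.1085] F [-0.06 -0.61 -0.3 ] w 0.999
```

View pics/side3.png

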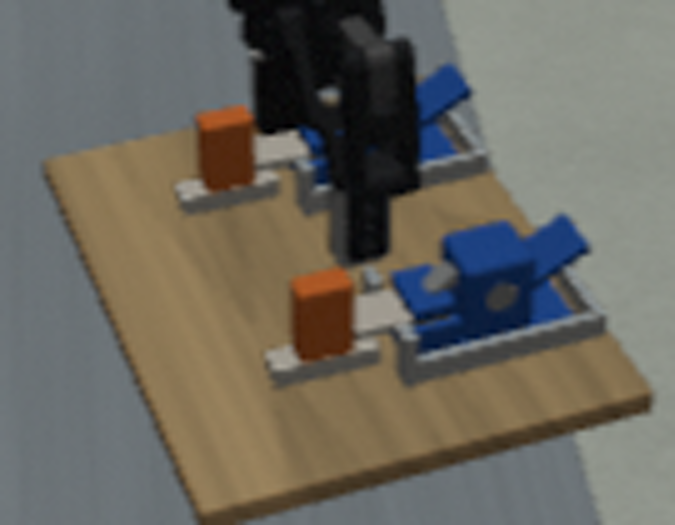

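```bash
python3 -m pendant '[[1,22,1,0,0,0,0],[1,44,1,0,0,0,0],[1,66,1,0,0,0,0],[1,66,1,0,0,0,0],[1,66,1,0,0,0,0]]'; python3 - <<'E'
from h import *
need([.5005,-.089,.042])
im=env.read_camera('side'); x0,y0,w,h=(215,175,135,105)
cv2.imwrite(f'pics/side4.png',cv2.resize(im[y0:y0+h,x0:x0+w],None,fx=5,fy=5,interpolation=cv2.INTER_CUBIC))
E
```

```text
t: 3.2
tcp_pos: [0.4991, -0.0892, 0.0407]
tcp_rot: [0.081, -0.083, 0.703, -0.702]
ft_force: [0.9, 0.3, 0.3]
gripper_width: 0.999
t 3.2 sign toolx vs deckx -1 shift mm [-1.5 -1.3  0.1] rot [ 0.07 -0.01  0.16] tcp [ 0.4991 -0.0892  0.0407] F [0.86 0.32 0.28] w 0.999
```

View pics/side4.png

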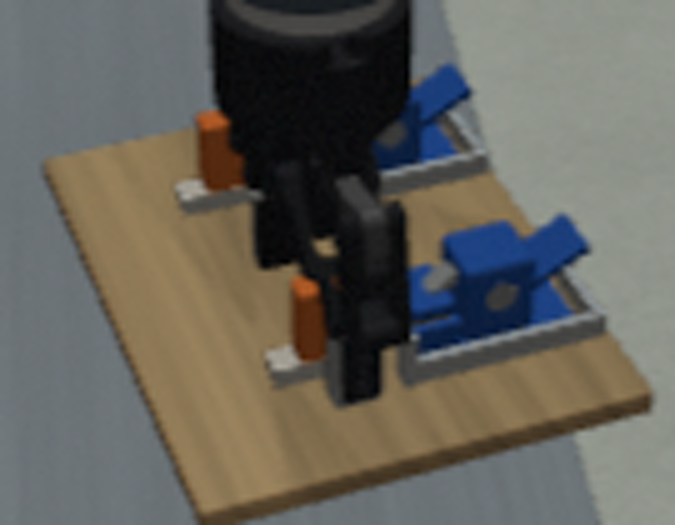

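```bash
python3 -m pendant '[[0,0,0,0,0,0,0.4],[0,0,0,0,0,0,0.6],[0,0,0,0,0,0,0.7],[0,0,0,0,0,0,0.72],[0,0,0,0,0,0,0.72],[0,0,0,0,0,0,0.72]]' 20; python3 - <<'E'
from h import *
need([.5005,-.089,.042])
im=env.read_camera('side'); x0,y0,w,h=(215,175,135,105)
cv2.imwrite(f'pics/side5.png',cv2.resize(im[y0:y0+h,x0:x0+w],None,fx=5,fy=5,interpolation=cv2.INTER_CUBIC))
E
```

```text
t: 3.75
tcp_pos: [0.5002, -0.0893, 0.0419]
tcp_rot: [-0.082, 0.082, -0.702, 0.702]
ft_force: [0.1, -0.3, -0.7]
gripper_width: 0.281
t 3.75 sign toolx vs deckx -1 shift mm [-0.4 -0.1 -0.2] rot [-0.01 -0.   -0.02] tcp [ 0.5002 -0.0893  0.0419] F [ 0.09 -0.25 -0.72] w 0.281
```

View pics/side5.png

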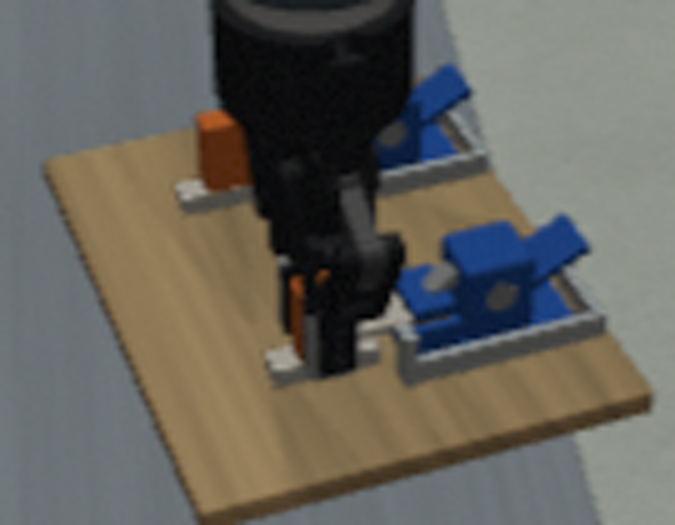

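Good: the fingers straddle the tab at about (320,320). Next, a light grip.

```bash
python3 -m pendant '[[0,0,0,0,0,0,0.78],[0,0,0,0,0,0,0.82],[0,0,0,0,0,0,0.86],[0,0,0,0,0,0,0.9],[0,0,0,0,0,0,0.9]]' 20; python3 - <<'E'
from h import *
need([.5005,-.089,.042])
E
```

```text
t: 4.22
tcp_pos: [0.5, -0.0892, 0.0416]
tcp_rot: [0.082, -0.082, 0.702, -0.702]
ft_force: [-0.6, 0.7, 0.9]
gripper_width: 0.162
t 4.22 sign toolx vs deckx -1 shift mm [-0.5 -0.4 -0.1] rot [0.01 0.   0.  ] tcp [ 0.5    -0.0892  0.0416] F [-0.64  0.69  0.94] w 0.162
```

```bash
python3 -m pendant '[[0,0,0,0,0,0,1],[0,0,0,0,0,0,1],[1,0,0,0,0,0,1],[2,0,0,0,0,0,1],[3,0,0,0,0,0,1]]' 60;python3 -m pendant '[[1,0,0,0,0,0,1],[2,0,0,0,0,0,1]]';python3 -m pendant '[[1,0,0,0,0,0,1],[2,0,0,0,0,0,1]]';python3 -m pendant '[[1,0,0,0,0,0,1],[2,0,0,0,0,0,1]]';python3 -m pendant '[[1,0,0,0,0,0,1],[2,0,0,0,0,0,1]]'
```

```text
t: 4.63
tcp_pos: [0.4989, -0.0896, 0.0419]
tcp_rot: [0.084, -0.08, 0.702, -0.702]
ft_force: [10.5, 1.4, -6.1]
gripper_width: 0.155
t: 4.8
tcp_pos: [0.4979, -0.0899, 0.0422]
tcp_rot: [0.085, -0.079, 0.702, -0.702]
ft_force: [13.2, 2.6, -5.6]
gripper_width: 0.154
t: 4.97
tcp_pos: [0.4961, -0.0903, 0.0423]
tcp_rot: [0.085, -0.079, 0.702, -0.702]
ft_force: [13.0, 2.6, -4.8]
gripper_width: 0.153
t: 5.13
tcp_pos: [0.4942, -0.0907, 0.0424]
tcp_rot: [0.085, -0.079, 0.702, -0.702]
ft_force: [13.4, 3.3, -4.2]
gripper_width: 0.157
t: 5.3
tcp_pos: [0.4923, -0.0912, 0.0425]
tcp_rot: [-0.085, 0.079, -0.702, 0.702]
ft_force: [13.8, 3.7, -4.3]
gripper_width: 0.154
```

```bash
python3 -m pendant '[[1,0,0,0,0,0,1],[2,0,0,0,0,0,1]]';python3 -m pendant '[[1,0,0,0,0,0,1],[2,0,0,0,0,0,1],[3,0,0,0,0,0,1],[4,0,0,0,0,0,1],[5,0,0,0,0,0,1]]';python3 -m pendant '[[1,0,0,0,0,0,1],[2,0,0,0,0,0,1],[4,0,0,0,0,0,1],[6,0,0,0,0,0,1],[8,0,0,0,0,0,1],[10,0,0,0,0,0,1],[12,0,0,0,0,0,1],[12,0,0,0,0,0,1],[12,0,0,0,0,0,1]]'; python3 - <<'E'
from h import *
need([.5005,-.089,.042])
im=env.read_camera('side'); x0,y0,w,h=(215,175,135,105)
cv2.imwrite(f'pics/side6.png',cv2.resize(im[y0:y0+h,x0:x0+w],None,fx=5,fy=5,interpolation=cv2.INTER_CUBIC))
E
```

```text
t: 5.47
tcp_pos: [0.4901, -0.0917, 0.0423]
tcp_rot: [0.085, -0.079, 0.702, -0.702]
ft_force: [12.3, 2.6, -5.1]
gripper_width: 0.154
t: 5.88
tcp_pos: [0.4848, -0.0929, 0.042]
tcp_rot: [0.084, -0.08, 0.702, -0.702]
ft_force: [11.0, 3.1, -5.7]
gripper_width: 0.151
t: 6.63
tcp_pos: [0.4705, -0.0964, 0.0417]
tcp_rot: [-0.082, 0.082, -0.702, 0.702]
ft_force: [-1.6, 0.0, 1.9]
gripper_width: 0.152
t 6.63 sign toolx vs deckx -1 shift mm [-30.9  -0.3  -0.3] rot [-0.   -0.02  0.04] tcp [ 0.4705 -0.0964  0.0417] F [-1.58  0.04  1.93] w 0.152
```

View pics/side6.png

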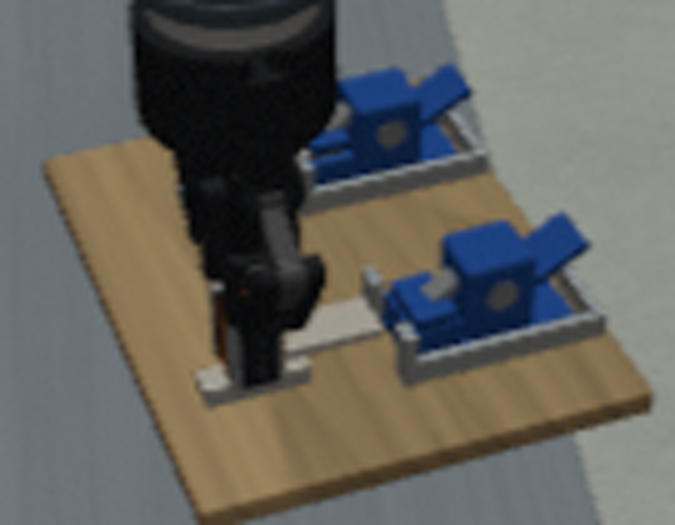

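```bash
python3 -m pendant '[[2,0,0,0,0,0,1],[4,0,0,0,0,0,1],[6,0,0,0,0,0,1],[8,0,0,0,0,0,1],[8,0,0,0,0,0,0.9],[8,0,0,0,0,0,0.8],[8,0,0,0,0,0,0.7],[8,0,0,0,0,0,0.6],[8,0,0,0,0,0,0.5],[8,0,0,0,0,0,0.3],[8,0,0,0,0,0,0.3]]';python3 -m pendant '[[0,-20,0,0,0,0,0.3],[0,-45,0,0,0,0,0.3],[0,-70,0,0,0,0,0.3],[0,-70,0,0,0,0,0],[0,-70,0,0,0,0,0]]'; python3 - <<'E'
from h import *
need([.471,.0325,.042])
im=env.read_camera('side'); x0,y0,w,h=(215,175,135,105)
cv2.imwrite(f'pics/side7.png',cv2.resize(im[y0:y0+h,x0:x0+w],None,fx=5,fy=5,interpolation=cv2.INTER_CUBIC))
E
```

```text
t: 7.6
tcp_pos: [0.4631, -0.098, 0.0416]
tcp_rot: [0.082, -0.082, 0.702, -0.702]
ft_force: [-1.2, -0.2, -0.2]
gripper_width: 0.698
t: 8.02
tcp_pos: [0.4641, -0.0983, 0.1136]
tcp_rot: [-0.083, 0.081, -0.702, 0.703]
ft_force: [0.1, -0.0, 0.2]
gripper_width: 0.95
t 8.02 sign toolx vs deckx -1 shift mm [ -36.5   71.5 -125.9] rot [-0.11 -0.   -0.2 ] tcp [ 0.4641 -0.0983  0.1136] F [ 0.07 -0.01  0.21] w 0.95
```

View pics/side7.png

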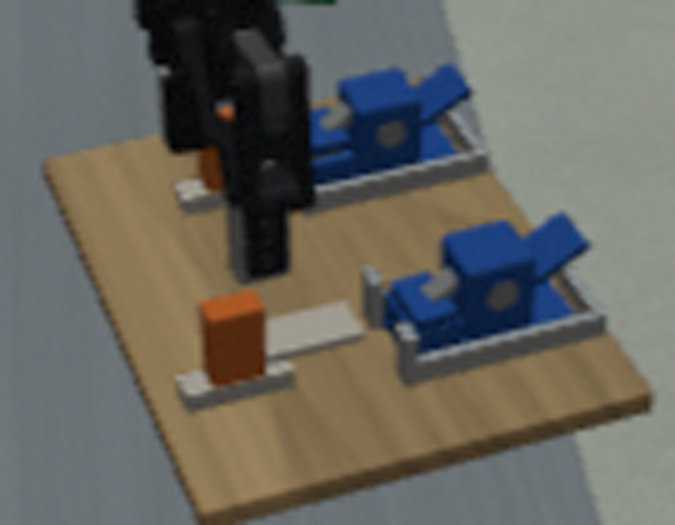

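```bash
python3 -m pendant '[[-9,0,-31,0,0,0,0],[-18,0,-62,0,0,0,0],[-27,0,-93,0,0,0,0],[-36,0,-125,0,0,0,0],[-36,0,-125,0,0,0,0],[-36,0,-125,0,0,0,0],[-36,0,-125,0,0,0,0]]'; python3 - <<'E'
from h import *
need([.4715,.032,.042])
im=env.read_camera('side'); x0,y0,w,h=(215,155,135,105)
cv2.imwrite(f'pics/side8.png',cv2.resize(im[y0:y0+h,x0:x0+w],None,fx=5,fy=5,interpolation=cv2.INTER_CUBIC))
E
```

```text
t: 8.65
tcp_pos: [0.4688, 0.0316, 0.1104]
tcp_rot: [-0.081, 0.083, -0.702, 0.702]
ft_force: [-0.3, 0.1, 0.2]
gripper_width: 1.0
t 8.65 sign toolx vs deckx -1 shift mm [-2.9 68.4  0.2] rot [-0.01  0.03  0.12] tcp [0.4688 0.0316 0.1104] F [-0.28  0.08  0.16] w 1.0
```

View pics/side8.png

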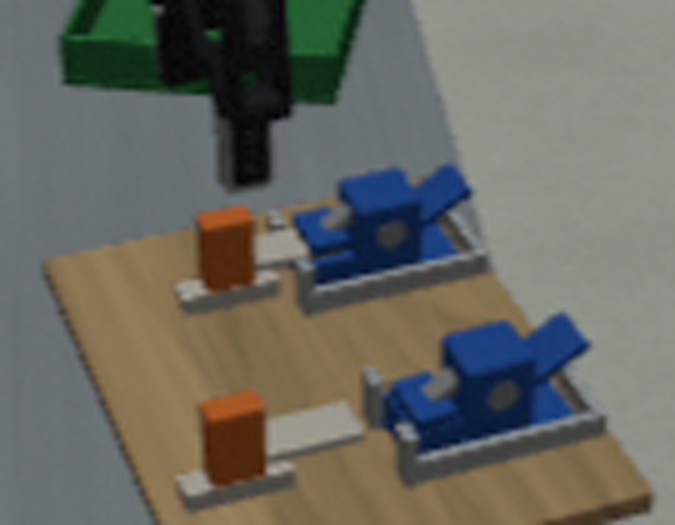

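```bash
python3 -m pendant '[[-2,22,0,0,0,0,0],[-2,45,0,0,0,0,0],[-2,68,0,0,0,0,0.1],[-2,68,0,0,0,0,0.3],[-2,68,0,0,0,0,0.5],[-2,68,0,0,0,0,0.65],[-2,68,0,0,0,0,0.72],[-2,68,0,0,0,0,0.72],[-2,68,0,0,0,0,0.72]]' 20; python3 - <<'E'
from h import *
need([.4715,.032,.042])
im=env.read_camera('side'); x0,y0,w,h=(215,155,135,105)
cv2.imwrite(f'pics/side9.png',cv2.resize(im[y0:y0+h,x0:x0+w],None,fx=5,fy=5,interpolation=cv2.INTER_CUBIC))
E
```

```text
t: 9.45
tcp_pos: [0.4721, 0.0322, 0.045]
tcp_rot: [-0.083, 0.081, -0.702, 0.702]
ft_force: [-0.2, -0.1, 0.1]
gripper_width: 0.281
t 9.45 sign toolx vs deckx -1 shift mm [0.6 3.  0.1] rot [-0.03 -0.01 -0.13] tcp [0.4721 0.0322 0.045 ] F [-0.19 -0.11  0.09] w 0.281
```

View pics/side9.png

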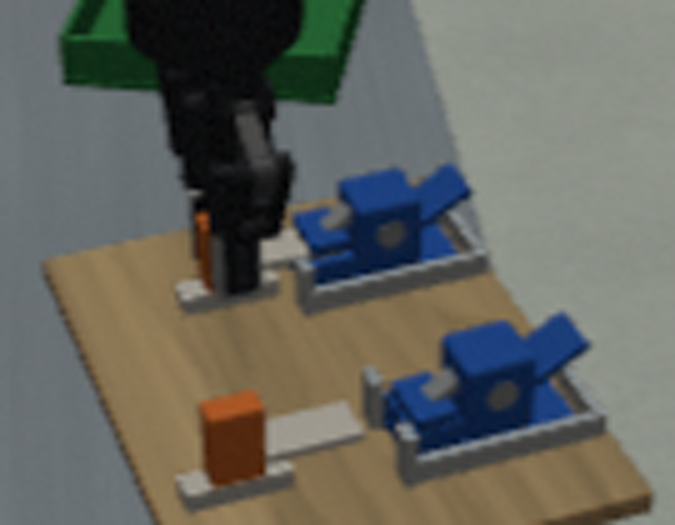

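```bash
python3 -m pendant '[[0,3,0,0,0,0,0.78],[0,3,0,0,0,0,0.82],[0,3,0,0,0,0,0.86],[0,3,0,0,0,0,0.9],[0,3,0,0,0,0,0.9]]' 20;python3 -m pendant '[[0,0,0,0,0,0,1],[0,0,0,0,0,0,1]]' 60;python3 -m pendant '[[1,0,0,0,0,0,1],[2,0,0,0,0,0,1],[3,0,0,0,0,0,1]]';python3 -m pendant '[[1,0,0,0,0,0,1],[2,0,0,0,0,0,1]]';python3 -m pendant '[[1,0,0,0,0,0,1],[2,0,0,0,0,0,1]]';python3 -m pendant '[[1,0,0,0,0,0,1],[2,0,0,0,0,0,1]]';python3 -m pendant '[[1,0,0,0,0,0,1],[2,0,0,0,0,0,1]]'
```

```text
t: 9.92
tcp_pos: [0.4711, 0.0324, 0.0404]
tcp_rot: [0.082, -0.082, 0.702, -0.702]
ft_force: [0.4, 0.6, -2.5]
gripper_width: 0.166
t: 10.08
tcp_pos: [0.4711, 0.0324, 0.0405]
tcp_rot: [0.082, -0.082, 0.702, -0.702]
ft_force: [-0.1, 0.6, -0.4]
gripper_width: 0.157
t: 10.33
tcp_pos: [0.4697, 0.0319, 0.0409]
tcp_rot: [0.083, -0.08, 0.702, -0.702]
ft_force: [8.8, 2.5, -6.8]
gripper_width: 0.157
t: 10.5
tcp_pos: [0.4679, 0.0315, 0.0409]
tcp_rot: [0.083, -0.08, 0.702, -0.702]
ft_force: [8.7, 1.2, -5.1]
gripper_width: 0.153
t: 10.67
tcp_pos: [0.466, 0.0311, 0.041]
tcp_rot: [0.084, -0.08, 0.702, -0.702]
ft_force: [8.8, 1.9, -5.9]
gripper_width: 0.157
t: 10.83
tcp_pos: [0.464, 0.0306, 0.041]
tcp_rot: [0.083, -0.08, 0.702, -0.702]
ft_force: [8.7, 1.6, -5.4]
gripper_width: 0.155
t: 11.0
tcp_pos: [0.4623, 0.03, 0.0413]
tcp_rot: [-0.084, 0.08, -0.702, 0.702]
ft_force: [7.8, 2.1, -3.3]
gripper_width: 0.153
```

```bash
python3 -m pendant '[[0.5,0.5,0,0,0,0,1],[1,0.6,0,0,0,0,1]]';python3 -m pendant '[[0.5,0.3,0,0,0,0,1],[1,0.3,0,0,0,0,1]]';python3 -m pendant '[[0.5,0,0,0,0,0,1],[1,0,0,0,0,0,1]]'; python3 -c "
from rig import env;s=env.read_state();print(s['ft_force'],s['ft_torque'])"
```

```text
t: 11.17
tcp_pos: [0.4619, 0.0299, 0.0412]
tcp_rot: [0.084, -0.08, 0.702, -0.702]
ft_force: [8.6, 2.1, -2.1]
gripper_width: 0.154
t: 11.33
tcp_pos: [0.4612, 0.0297, 0.0411]
tcp_rot: [0.084, -0.079, 0.702, -0.702]
ft_force: [8.2, 1.6, -2.3]
gripper_width: 0.155
t: 11.5
tcp_pos: [0.4601, 0.0295, 0.041]
tcp_rot: [0.084, -0.079, 0.702, -0.702]
ft_force: [9.1, 1.6, -1.8]
gripper_width: 0.157
[ 9.07456861  1.55866621 -1.75624002] [ 0.35357764 -1.37983008 -0.03530725]
```

```bash
python3 -m pendant '[[0.5,0.2,0,0,0,0,1],[1,0.2,0,0,0,0,1]]';python3 -m pendant '[[1,0,0,0,0,0,1],[2,0,0,0,0,0,1]]';python3 -m pendant '[[1,0,0,0,0,0,1],[2,0,0,0,0,0,1]]';python3 -m pendant '[[1,0,0,0,0,0,1],[2,0,0,0,0,0,1],[4,0,0,0,0,0,1],[6,0,0,0,0,0,1],[8,0,0,0,0,0,1],[10,0,0,0,0,0,1],[12,0,0,0,0,0,1],[14,0,0,0,0,0,1],[14,0,0,0,0,0,1]]'; python3 - <<'E'
from h import *
need([.4715,.032,.042])
im=env.read_camera('side'); x0,y0,w,h=(215,155,135,105)
cv2.imwrite(f'pics/side10.png',cv2.resize(im[y0:y0+h,x0:x0+w],None,fx=5,fy=5,interpolation=cv2.INTER_CUBIC))
E
```

```text
t: 11.67
tcp_pos: [0.4592, 0.0293, 0.041]
tcp_rot: [0.084, -0.079, 0.702, -0.702]
ft_force: [9.4, 2.0, -2.1]
gripper_width: 0.159
t: 11.83
tcp_pos: [0.4571, 0.0288, 0.0408]
tcp_rot: [0.084, -0.08, 0.702, -0.702]
ft_force: [8.8, 1.6, -3.0]
gripper_width: 0.157
t: 12.0
tcp_pos: [0.4549, 0.0283, 0.0406]
tcp_rot: [0.084, -0.08, 0.702, -0.702]
ft_force: [8.3, 2.0, -2.4]
gripper_width: 0.157
t: 12.75
tcp_pos: [0.4395, 0.0247, 0.0404]
tcp_rot: [-0.083, 0.081, -0.702, 0.702]
ft_force: [2.1, 0.8, 6.0]
gripper_width: 0.155
t 12.75 sign toolx vs deckx -1 shift mm [-32.8  -1.5   0.3] rot [-0.02 -0.01 -0.1 ] tcp [0.4395 0.0247 0.0404] F [2.08 0.78 5.95] w 0.155
```

View pics/side10.png

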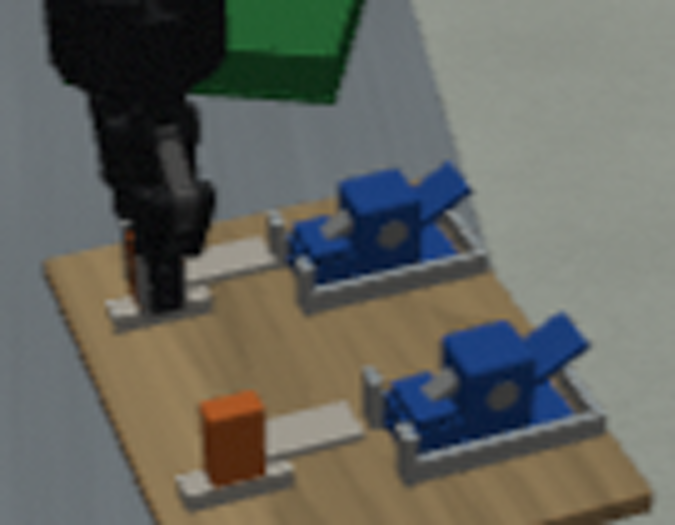

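```bash
python3 -m pendant '[[2,-0.7,0,0,0,0,1],[4,-0.7,0,0,0,0,1],[5,-0.7,0,0,0,0,1],[5,-0.7,0,0,0,0,0.9],[5,-0.7,0,0,0,0,0.8],[5,-0.7,0,0,0,0,0.7],[5,-0.7,0,0,0,0,0.6],[5,-0.7,0,0,0,0,0.5],[5,-0.7,0,0,0,0,0.3],[5,-0.7,0,0,0,0,0.3]]';python3 -m pendant '[[0,-20,0,0,0,0,0.3],[0,-45,0,0,0,0,0.3],[0,-70,0,0,0,0,0.3],[0,-70,0,0,0,0,0],[0,-70,0,0,0,0,0]]'; python3 - <<'E'
from h import *
need([.5415,.0488,.048])
im=env.read_camera('side'); x0,y0,w,h=(215,155,135,105)
cv2.imwrite(f'pics/side11.png',cv2.resize(im[y0:y0+h,x0:x0+w],None,fx=5,fy=5,interpolation=cv2.INTER_CUBIC))
E
```

```text
t: 13.63
tcp_pos: [0.4341, 0.0236, 0.0399]
tcp_rot: [0.082, -0.082, 0.702, -0.702]
ft_force: [-0.7, -0.6, -0.5]
gripper_width: 0.699
t: 14.05
tcp_pos: [0.4353, 0.0236, 0.112]
tcp_rot: [-0.083, 0.081, -0.702, 0.703]
ft_force: [-0.3, 1.3, -0.3]
gripper_width: 0.95
t 14.05 sign toolx vs deckx -1 shift mm [-108.9   64.4   -0.2] rot [-0.05 -0.   -0.2 ] tcp [0.4353 0.0236 0.112 ] F [-0.31  1.31 -0.34] w 0.95
```

View pics/side11.png

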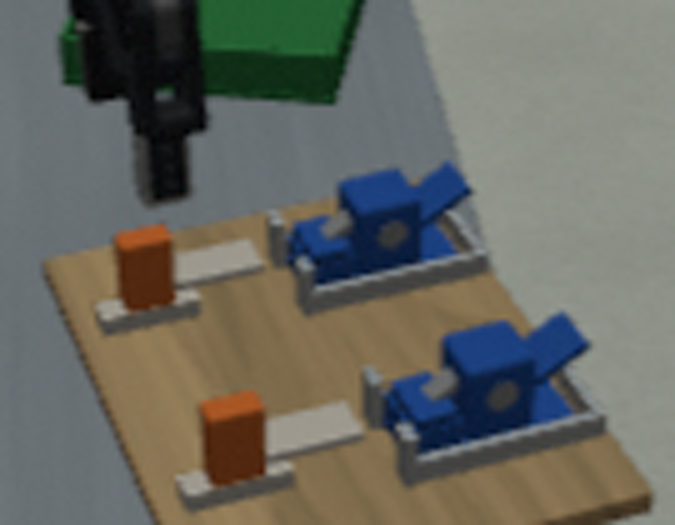

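```bash
python3 -m pendant '[[-35,0,0,0,0,0,0],[-70,0,0,0,0,0,0],[-100,0,0,0,0,0,0],[-108,0,0,0,0,0,0],[-108,0,0,0,0,0,0],[-108,0,0,0,0,0,0],[-108,0,0,0,0,0,0]]'; python3 - <<'E'
from h import *
need([.541,.0488,.048])
im=env.read_camera('side'); x0,y0,w,h=(215,135,135,125)
cv2.imwrite(f'pics/side12.png',cv2.resize(im[y0:y0+h,x0:x0+w],None,fx=4.7,fy=4.7,interpolation=cv2.INTER_CUBIC))
E
```

```text
t: 14.68
tcp_pos: [0.5381, 0.0482, 0.1095]
tcp_rot: [0.081, -0.083, 0.702, -0.702]
ft_force: [0.5, 0.6, -0.1]
gripper_width: 1.002
t 14.68 sign toolx vs deckx -1 shift mm [-3.1 61.5  0.1] rot [ 0.02 -0.01  0.11] tcp [0.5381 0.0482 0.1095] F [ 0.47  0.59 -0.05] w 1.002
```

View pics/side12.png

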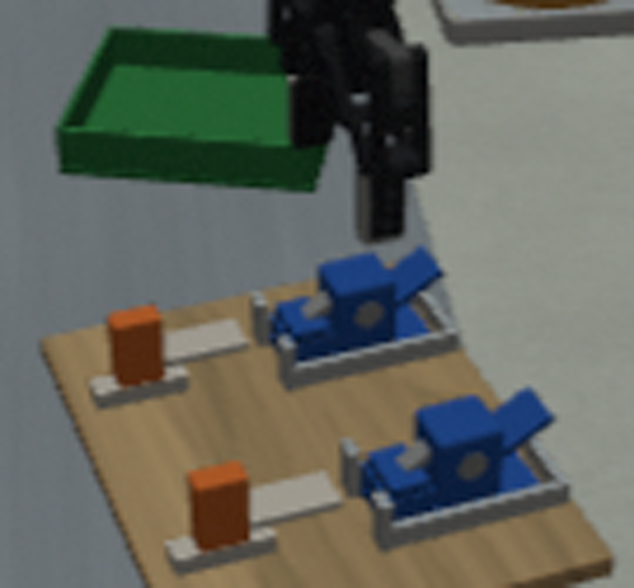

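```bash
python3 -m pendant '[[-2,20,0,0,0,0,0],[-2,40,0,0,0,0,0],[-2,58,0,0,0,0,0],[-2,60,0,0,0,0,0.2],[-2,60,0,0,0,0,0.4],[-2,60,0,0,0,0,0.5],[-2,60,0,0,0,0,0.5],[-2,60,0,0,0,0,0.5]]' 20; python3 - <<'E'
from h import *
need([.541,.0488,.048])
im=env.read_camera('side'); x0,y0,w,h=(215,135,135,125)
cv2.imwrite(f'pics/side13.png',cv2.resize(im[y0:y0+h,x0:x0+w],None,fx=4.7,fy=4.7,interpolation=cv2.INTER_CUBIC))
E
```

```text
t: 15.4
tcp_pos: [0.5421, 0.0489, 0.052]
tcp_rot: [-0.083, 0.081, -0.702, 0.702]
ft_force: [-0.5, 0.1, 0.3]
gripper_width: 0.503
t 15.4 sign toolx vs deckx -1 shift mm [ 1.1  4.  -0.2] rot [-0.03 -0.01 -0.16] tcp [0.5421 0.0489 0.052 ] F [-0.48  0.11  0.29] w 0.503
```

View pics/side13.png

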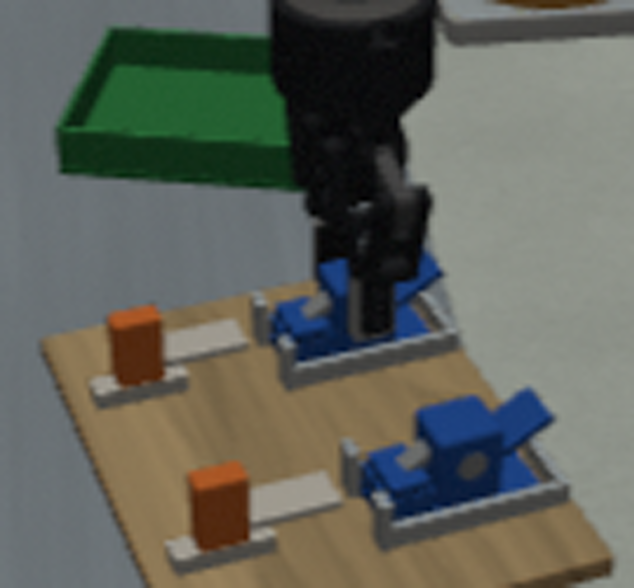

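```bash
python3 -m pendant '[[0,3,0,0,0,0,0.55],[0,3,0,0,0,0,0.6],[0,3,0,0,0,0,0.65],[0,3,0,0,0,0,0.7],[0,3,0,0,0,0,0.7],[0,3,0,0,0,0,0.7]]' 20; python3 -m pendant '[[0,0,0,0,0,0,0.9],[0,0,0,0,0,0,0.9]]' 50; python3 -m pendant '[[0,-4,0,0,0,0,0.9],[0,-8,0,0,0,0,0.9],[0,-14,0,0,0,0,0.9],[0,-20,0,0,0,0,0.9]]'; python3 - <<'E'
from h import *
need([.487,.305,.12])
im=env.read_camera('side'); x0,y0,w,h=(215,135,135,125)
cv2.imwrite(f'pics/side14.png',cv2.resize(im[y0:y0+h,x0:x0+w],None,fx=4.7,fy=4.7,interpolation=cv2.INTER_CUBIC))
E
```

```text
t: 15.95
tcp_pos: [0.5413, 0.0489, 0.0472]
tcp_rot: [0.082, -0.082, 0.702, -0.702]
ft_force: [-0.5, 0.3, 0.2]
gripper_width: 0.352
t: 16.12
tcp_pos: [0.5415, 0.0489, 0.0473]
tcp_rot: [-0.082, 0.082, -0.702, 0.702]
ft_force: [0.4, -0.6, 0.9]
gripper_width: 0.341
t: 16.45
tcp_pos: [0.5412, 0.0489, 0.0678]
tcp_rot: [-0.082, 0.082, -0.702, 0.702]
ft_force: [-0.1, 0.6, -0.3]
gripper_width: 0.343
t 16.45 sign toolx vs deckx -1 shift mm [  -6.1  -52.2 -261.7] rot [0.   0.   0.02] tcp [0.5412 0.0489 0.0678] F [-0.1   0.58 -0.31] w 0.343
```

View pics/side14.png

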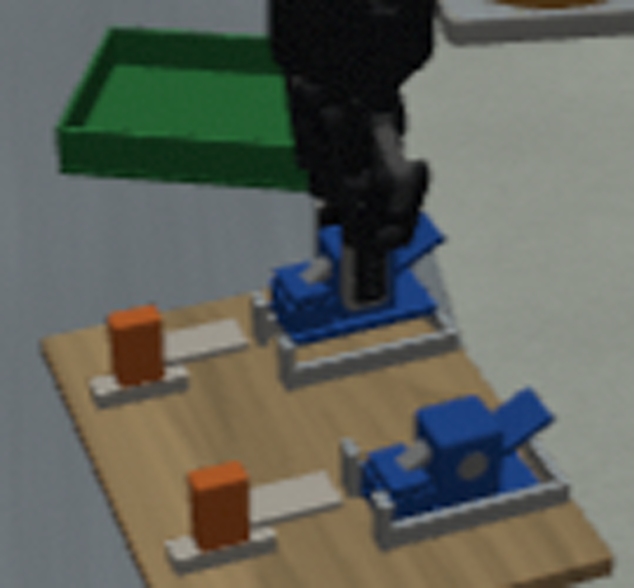

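```bash
python3 - <<'E'
from h import *
print(env.read_state()['joint_positions'].round(3))
t=[onz('top',*u,.03)[:2] for u in((144,249),(160,197),(206,211),(190,264))]
print(np.round(t,4),np.mean(t,0)); e=t[1]-t[0]; print(np.degrees(np.arctan2(e[1],e[0])),np.linalg.norm(e),np.linalg.norm(t[2]-t[1]))
c=np.mean(t,0); a=np.radians(-17); tx=np.array([np.cos(a),np.sin(a)])
for k in(-.033,.033): print(c+k*tx)
# neat check: corners of modelled rim vs both pictures
ty=np.array([-tx[1],tx[0]])
for cam in('side','top'):
    im=env.read_camera(cam); 
    q=np.array([proj(cam,np.r_[c+i*.075*tx+j*.065*ty,.03]) for i,j in((1,1),(1,-1),(-1,-1),(-1,1))])
    z=cv2.resize(im,None,fx=4,fy=4,interpolation=cv2.INTER_CUBIC); cv2.polylines(z,[(q*4+1.5).round().astype(np.int32)],True,(0,255,255),1)
    x,y,w,h=cv2.boundingRect(q.astype(np.float32)); z=z[(y-12)*4:(y+h+12)*4,(x-12)*4:(x+w+30)*4]
    cv2.imwrite(f'pics/green_{cam}.png',z)
need([c[0],c[1],.12],np.radians(73))
E
```

```text
[ 0.027 -0.019  1.665  0.     1.493  1.366]
[[0.4334 0.381 ]
 [0.5834 0.3424]
 [0.5408 0.2079]
 [0.3902 0.2492]] [0.48693348 0.29512121]
-14.441687333592512 0.15484080582926274 0.14108300692145606
[0.45537542 0.30476947]
[0.51849154 0.28547294]
t 16.6 sign toolx vs deckx -1 shift mm [  -3.2  -51.7 -252.2] rot [ -0.07 -59.7   -0.08] tcp [0.5419 0.0489 0.0684] F [-0.04  0.71 -1.16] w 0.346
```

View pics/green_side.png

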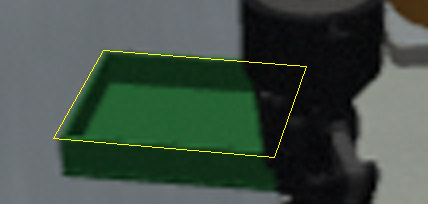

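View pics/green_top.png

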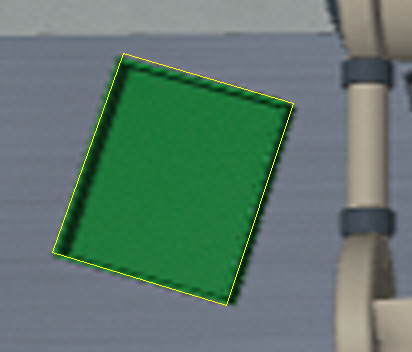

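```bash
python3 -m pendant '[[0,-25,0,0,0,0,0.9],[0,-50,-10,0,0,0,0.9],[-5,-52,-38,0,-6,0,0.9],[-8,-52,-66,0,-12,0,0.9],[-12,-52,-94,0,-18,0,0.9],[-16,-52,-122,0,-24,0,0.9],[-20,-52,-150,0,-30,0,0.9],[-24,-52,-178,0,-36,0,0.9],[-27,-52,-206,0,-42,0,0.9],[-30.5,-52,-230.5,0,-48,0,0.9],[-30.5,-52,-230.5,0,-54,0,0.9],[-30.5,-52,-230.5,0,-60,0,0.9]]'; python3 -m pendant '[[0,0,0,0,0,0,0.9],[0,0,0,0,0,0,0.9]]'; python3 - <<'E'
from h import *
need([.5185,.2804,.043],np.radians(73))
im=env.read_camera('side'); x0,y0,w,h=(200,90,135,125)
cv2.imwrite(f'pics/side15.png',cv2.resize(im[y0:y0+h,x0:x0+w],None,fx=4.7,fy=4.7,interpolation=cv2.INTER_CUBIC))
E
```

```text
t: 17.6
tcp_pos: [0.5173, 0.2819, 0.1187]
tcp_rot: [0.424, -0.425, 0.566, -0.566]
ft_force: [-0.1, -0.6, -0.5]
gripper_width: 0.341
t: 17.77
tcp_pos: [0.5179, 0.2802, 0.1189]
tcp_rot: [0.421, -0.421, 0.568, -0.568]
ft_force: [-0.3, -0.8, -0.0]
gripper_width: 0.341
t 17.77 sign toolx vs deckx -1 shift mm [-0.4 75.9  0.6] rot [0.02 0.13 0.02] tcp [0.5179 0.2802 0.1189] F [-0.33 -0.76 -0.04] w 0.341
```

View pics/side15.png

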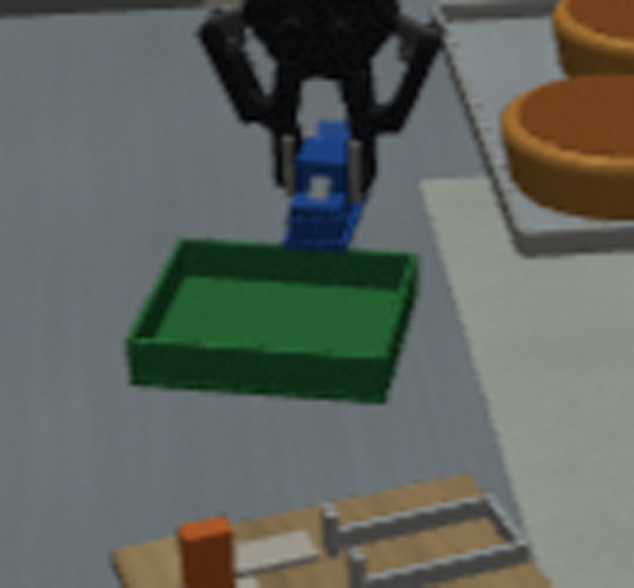

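```bash
python3 -m pendant '[[0,20,0,0,0,0,0.9],[0,40,0,0,0,0,0.9],[0,60,0,0,0,0,0.9],[0,70,0,0,0,0,0.9],[0,76,0,0,0,0,0.9],[0,76,0,0,0,0,0.9]]'; python3 -m pendant '[[0,1,0,0,0,0,0.6],[0,1,0,0,0,0,0.55],[0,1,0,0,0,0,0.5],[0,1,0,0,0,0,0.5],[0,1,0,0,0,0,0.5]]'; python3 -m pendant '[[0,-20,0,0,0,0,0.5],[0,-45,0,0,0,0,0.5],[0,-75,0,0,0,0,0],[0,-90,0,0,0,0,0],[0,-90,0,0,0,0,0]]'; python3 - <<'E'
from h import *
need([.570,-.0722,.12])
im=env.read_camera('side'); x0,y0,w,h=(200,90,135,125)
cv2.imwrite(f'pics/side16.png',cv2.resize(im[y0:y0+h,x0:x0+w],None,fx=4.7,fy=4.7,interpolation=cv2.INTER_CUBIC))
E
```

```text
t: 18.32
tcp_pos: [0.5174, 0.2797, 0.0419]
tcp_rot: [0.421, -0.422, 0.568, -0.567]
ft_force: [0.0, 0.6, -1.2]
gripper_width: 0.341
t: 18.73
tcp_pos: [0.5184, 0.2805, 0.0432]
tcp_rot: [-0.423, 0.422, -0.567, 0.567]
ft_force: [-0.2, 0.4, 0.2]
gripper_width: 0.498
t: 19.15
tcp_pos: [0.52, 0.2812, 0.1381]
tcp_rot: [-0.425, 0.419, -0.567, 0.568]
ft_force: [-0.3, 0.7, -0.0]
gripper_width: 0.905
t 19.15 sign toolx vs deckx -1 shift mm [324.2  17.2 149.3] rot [-0.17 60.   -0.51] tcp [0.52   0.2812 0.1381] F [-0.35  0.71 -0.04] w 0.905
```

View pics/side16.png

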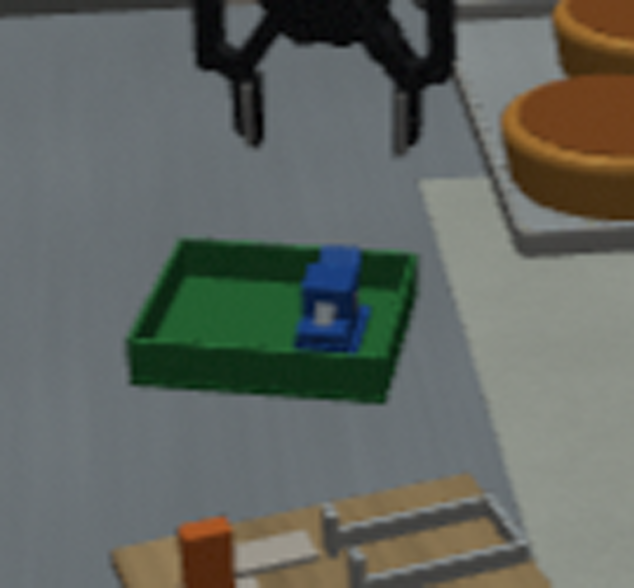

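```bash
python3 -m pendant '[[30,0,14,0,6,0,0],[60,0,28,0,12,0,0],[90,0,42,0,18,0,0],[120,0,56,0,24,0,0],[150,0,70,0,30,0,0],[180,0,84,0,36,0,0],[210,0,98,0,42,0,0],[240,5,112,0,48,0,0],[270,10,126,0,54,0,0],[300,15,140,0,60,0,0],[322,17,149,0,60,0,0],[322,17,149,0,60,0,0]]'; python3 -m pendant '[[0,0,0,0,0,0,0],[0,0,0,0,0,0,0]]'; python3 - <<'E'
from h import *
need([.570,-.0722,.0475])
im=env.read_camera('side'); x0,y0,w,h=(215,155,135,125)
cv2.imwrite(f'pics/side17.png',cv2.resize(im[y0:y0+h,x0:x0+w],None,fx=4.7,fy=4.7,interpolation=cv2.INTER_CUBIC))
E
```

```text
t: 20.2
tcp_pos: [0.5671, -0.0753, 0.1122]
tcp_rot: [-0.079, 0.082, -0.702, 0.703]
ft_force: [-0.1, 0.4, -0.6]
gripper_width: 0.999
t: 20.37
tcp_pos: [0.5677, -0.0704, 0.114]
tcp_rot: [0.081, -0.083, 0.703, -0.702]
ft_force: [-0.2, 0.1, -0.3]
gripper_width: 1.001
t 20.37 sign toolx vs deckx -1 shift mm [-2.  66.5  2.4] rot [0.08 0.   0.09] tcp [ 0.5677 -0.0704  0.114 ] F [-0.18  0.07 -0.3 ] w 1.001
```

View pics/side17.png

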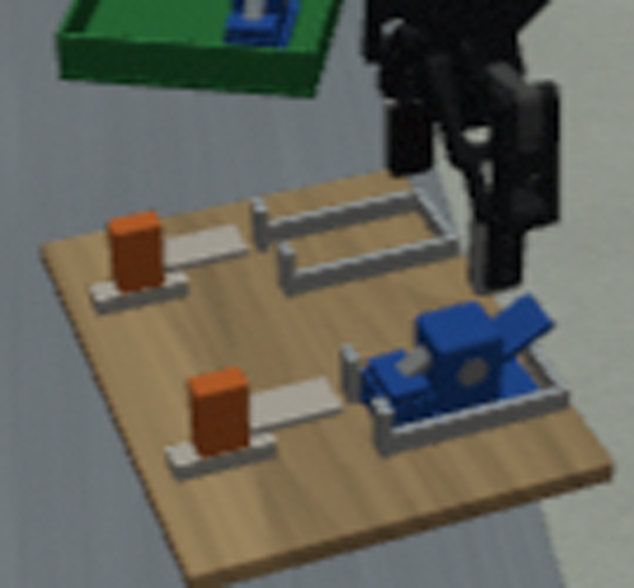

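```bash
python3 -m pendant '[[-1,20,1,0,0,0,0],[-2,42,1.5,0,0,0,0],[-2,60,1.5,0,0,0,0],[-2,64,1.5,0,0,0,0.2],[-2,64,1.5,0,0,0,0.4],[-2,64,1.5,0,0,0,0.5],[-2,64,1.5,0,0,0,0.5],[-2,64,1.5,0,0,0,0.5]]' 20; python3 - <<'E'
from h import *
need([.570,-.0722,.0475])
im=env.read_camera('side'); x0,y0,w,h=(215,155,135,125)
cv2.imwrite(f'pics/side18.png',cv2.resize(im[y0:y0+h,x0:x0+w],None,fx=4.7,fy=4.7,interpolation=cv2.INTER_CUBIC))
E
```

```text
t: 21.08
tcp_pos: [0.5714, -0.0719, 0.0531]
tcp_rot: [-0.083, 0.081, -0.702, 0.703]
ft_force: [0.5, 0.5, 0.1]
gripper_width: 0.504
t 21.08 sign toolx vs deckx -1 shift mm [ 1.5  5.6 -0.1] rot [-0.07  0.02 -0.15] tcp [ 0.5714 -0.0719  0.0531] F [0.51 0.47 0.15] w 0.504
```

View pics/side18.png

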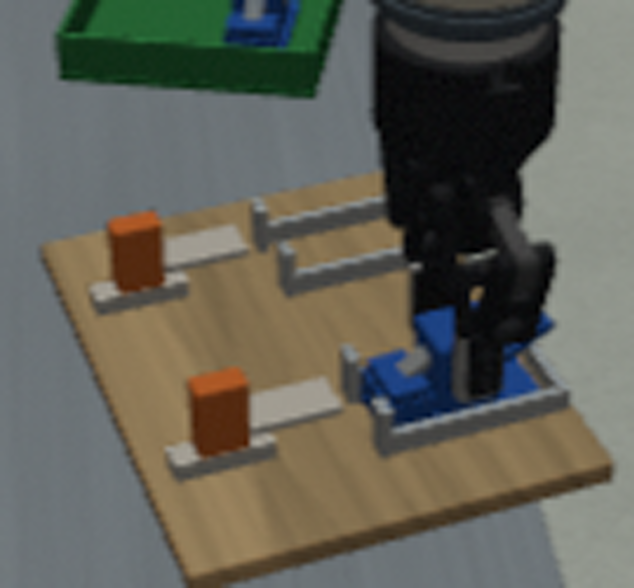

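```bash
python3 -m pendant '[[1,4,0,0,0,0,0.55],[1,4,0,0,0,0,0.6],[1,4,0,0,0,0,0.65],[1,4,0,0,0,0,0.7],[1,4,0,0,0,0,0.7],[1,4,0,0,0,0,0.7]]' 20; python3 -m pendant '[[0,0,0,0,0,0,0.9],[0,0,0,0,0,0,0.9]]' 50; python3 -m pendant '[[0,-4,0,0,0,0,0.9],[0,-8,0,0,0,0,0.9],[0,-14,0,0,0,0,0.9],[0,-20,0,0,0,0,0.9],[0,-45,0,0,0,0,0.9],[0,-75,0,0,0,0,0.9],[0,-75,0,0,0,0,0.9]]'; python3 - <<'E'
from h import *
need([.4555,.2996,.122],np.radians(73))
im=env.read_camera('side'); x0,y0,w,h=(215,155,135,125)
cv2.imwrite(f'pics/side19.png',cv2.resize(im[y0:y0+h,x0:x0+w],None,fx=4.7,fy=4.7,interpolation=cv2.INTER_CUBIC))
E
```

```text
t: 21.63
tcp_pos: [0.5694, -0.0723, 0.0471]
tcp_rot: [0.082, -0.082, 0.702, -0.702]
ft_force: [-0.3, -0.6, -1.1]
gripper_width: 0.347
t: 21.8
tcp_pos: [0.5695, -0.0723, 0.0472]
tcp_rot: [-0.082, 0.082, -0.702, 0.702]
ft_force: [0.5, -0.3, -0.9]
gripper_width: 0.342
t: 22.38
tcp_pos: [0.5723, -0.0727, 0.1301]
tcp_rot: [-0.086, 0.078, -0.701, 0.703]
ft_force: [1.1, 0.0, 0.5]
gripper_width: 0.343
t 22.38 sign toolx vs deckx -1 shift mm [  28.1    6.1 -389.2] rot [ -0.52 -59.7   -0.39] tcp [ 0.5723 -0.0727  0.1301] F [1.08 0.01 0.52] w 0.343
```

View pics/side19.png

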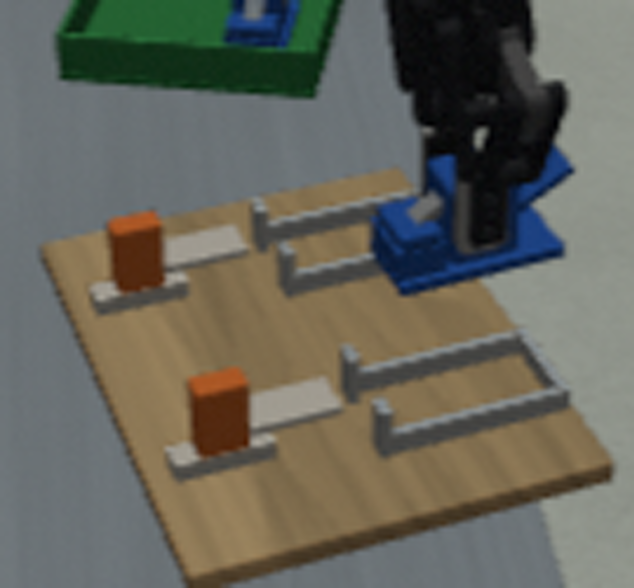

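```bash
python3 -m pendant '[[2,0,-30,0,-3,0,0.9],[4,0,-64,0,-8,0,0.9],[6,0,-98,0,-14,0,0.9],[9,0,-132,0,-20,0,0.9],[12,0,-166,0,-26,0,0.9],[15,0,-200,0,-32,0,0.9],[18,0,-234,0,-38,0,0.9],[20,0,-268,0,-44,0,0.9],[22,0,-302,0,-50,0,0.9],[24,0,-336,0,-55,0,0.9],[26,0,-368,0,-60,0,0.9],[27,0,-389,0,-60,0,0.9]]'; python3 -m pendant '[[0,0,0,0,0,0,0.9],[0,0,0,0,0,0,0.9],[0,0,0,0,0,0,0.9]]'; python3 - <<'E'
from h import *
need([.4555,.2996,.043],np.radians(73))
im=env.read_camera('side'); x0,y0,w,h=(200,90,135,125)
cv2.imwrite(f'pics/side20.png',cv2.resize(im[y0:y0+h,x0:x0+w],None,fx=4.7,fy=4.7,interpolation=cv2.INTER_CUBIC))
E
```

```text
t: 23.43
tcp_pos: [0.4522, 0.3026, 0.1216]
tcp_rot: [0.424, -0.424, 0.566, -0.566]
ft_force: [-0.2, -0.1, -0.9]
gripper_width: 0.345
t: 23.68
tcp_pos: [0.4537, 0.2996, 0.1217]
tcp_rot: [-0.422, 0.422, -0.567, 0.568]
ft_force: [0.5, -0.7, -2.0]
gripper_width: 0.342
t 23.68 sign toolx vs deckx -1 shift mm [-0.6 78.7  1.8] rot [0.02 0.29 0.07] tcp [0.4537 0.2996 0.1217] F [ 0.53 -0.69 -2.03] w 0.342
```

View pics/side20.png

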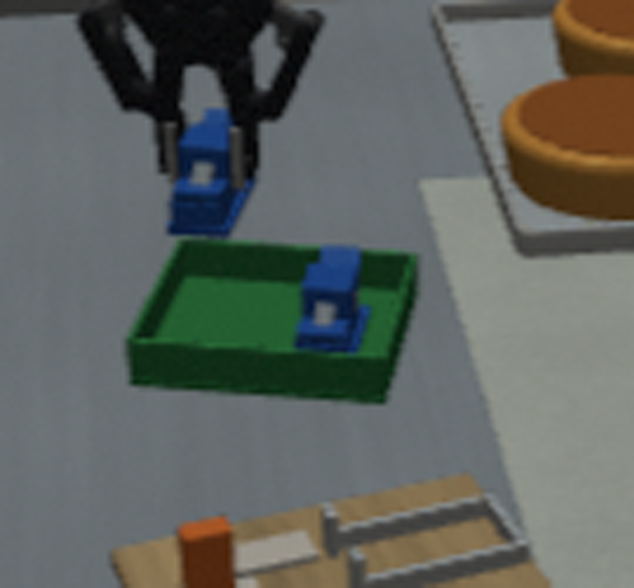

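```bash
python3 -m pendant '[[0,20,3,0,0,0,0.9],[0,40,3,0,0,0,0.9],[0,60,3,0,0,0,0.9],[0,72,3,0,0,0,0.9],[0,79,3,0,0,0,0.9],[0,79,3,0,0,0,0.9]]'; python3 -m pendant '[[0,0,0,0,0,0,0.6],[0,0,0,0,0,0,0.55],[0,0,0,0,0,0,0.5],[0,0,0,0,0,0,0.5],[0,0,0,0,0,0,0.5]]'; python3 -m pendant '[[0,-20,0,0,0,0,0.5],[0,-45,0,0,0,0,0.5],[0,-80,0,0,0,0,0.3],[0,-120,0,0,0,0,0.3],[0,-150,0,0,0,0,0.3],[0,-150,0,0,0,0,0.3],[0,-150,0,0,0,0,0.3]]'; python3 - <<'E'
from h import *
need([.4555,.2996,.043],np.radians(73))
for c in('side','top'): cv2.imwrite(f'pics/{c}21.png',env.read_camera(c))
E
```

```text
t: 24.23
tcp_pos: [0.4561, 0.2981, 0.0414]
tcp_rot: [0.421, -0.423, 0.568, -0.567]
ft_force: [-0.2, -0.0, -1.9]
gripper_width: 0.34
t: 24.65
tcp_pos: [0.4571, 0.2996, 0.0442]
tcp_rot: [-0.423, 0.422, -0.567, 0.567]
ft_force: [0.1, 0.2, 0.0]
gripper_width: 0.496
t: 25.23
tcp_pos: [0.4576, 0.2999, 0.1966]
tcp_rot: [-0.424, 0.42, -0.567, 0.568]
ft_force: [0.4, -0.1, -0.3]
gripper_width: 0.701
t 25.23 sign toolx vs deckx -1 shift mm [  1.6 153.6  -2.6] rot [-0.24  0.3  -0.25] tcp [0.4576 0.2999 0.1966] F [ 0.42 -0.14 -0.32] w 0.701
```

View pics/side21.png

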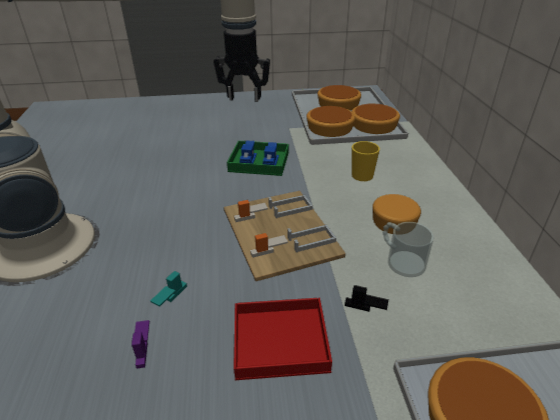

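View pics/top21.png

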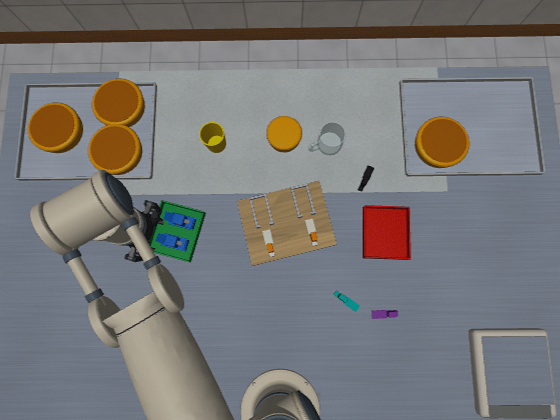

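Both clips lie in the green tray, around (247,152) and (270,154) in the side view. The cards stand on the deck at (245,210) and (262,243). The cup, mug and cake have not moved, and the arm is clear of everything.

```bash
python3 -m pendant '[[0,0,0,0,0,0,0.3],[0,0,0,0,0,0,0.3],[0,0,0,0,0,0,0.3]]'; python3 -c "
from rig import env; print(env.job_done())"
```

```text
t: 25.58
tcp_pos: [0.4562, 0.299, 0.1917]
tcp_rot: [0.421, -0.423, 0.567, -0.567]
ft_force: [0.3, -0.1, -0.1]
gripper_width: 0.7
the job is handed in; nothing more can be done
None
```

I pulled both cards straight out by their tabs at 6–24 mm/s, then put both clips in the green tray. The job was handed in at about 25.6 s and reported no verdict.

| Clip | Pull at which the card slipped | Tray |
|---|---|---|
| Right (nearer the red tray) | 11–14 N along the pull | green |
| Left (nearer the green tray) | 8–9.5 N along the pull | green |

- **Left clip is close to the limit:** its reading is only just above 8 N. I adjusted the tool height partway through to ease the vertical load, and the reading stayed at about 9 N. It lies in the 6.5–10 N range that is accepted in either tray.
- **Readings not perfectly clean:** both pulls carried a side load of about 2–7 N vertically. The right clip's force fell from about 14 N to about 11 N near the end, although the description says it should stay steady. After its card came free, the left pull still showed about 2 N along x, with the card's foot pressing on the deck at about 6 N.
- **Last checks:** the side and top pictures show both clips lying inside the green tray and both cards standing free on the stand. The cup, mug and cake were where they started. The gripper was about 0.19 m up and touching nothing.

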